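# Drive the stuck plug out of the sample die

### The arm

A 6-joint arm with a two-finger parallel gripper is mounted at the origin on a cart in front of the work surface, level with it; the furniture and walls round the work are solid. World frame = base frame: x ahead of the robot, y to its left, z up, the work surface at z = 0. Lengths are in m, angles in degrees, forces in N, time in s.
With the tool pointing down it reaches from about 0.15 to 0.775 m from the base axis. Payload 6.1 kg.
Tool frame: the origin (TCP) lies midway between the tips of the shut fingers; the grasp point (between the pads) lies 19 mm behind it; z points along the fingers, y is the direction in which the jaws open and shut (so a half turn about z gives the same grasp; the last joint's range is limited). The gripper opens to 85 mm and grips with 20 to 120 N. Pads are 22 mm wide; open, the fingers measure 114 mm over their backs; the gripper's body (76 mm by 85 mm) begins 54 mm behind the grasp point. The pads swing forward as they close: fully open they stand 13 mm farther back than shut.
Start: joints at [-75.745, 7.208, -2.269, 80.523, 0, 90], TCP at [0.129, -0.509, 0.231] pointing down, gripper open.
Joint ranges: [-155.77, 155.77], [-54.66, 111.73], [-72.52, 77.12], [-102.08, 115.82], [-83.92, 84.16], [-180, 180]. Speed limits (degrees/s): [136.94, 136.94, 172.46, 180, 180, 180].

### API

Orientations are given as [roll, pitch, yaw] about the fixed x, y, z axes, in that order (R = Rz(yaw) Ry(pitch) Rx(roll)).
In Python, from plant import sense, get_image, sign_off, find_in, silhouettes gives the robot as it stands.
- The arm moves only by the shell command python3 -m jog 'ROWS' [OPENING] [FORCE]. ROWS is JSON, a list of rows, each a list of 2 entries, a list of its own where there are three numbers: the shift along the tool's x, y, z in m, then the turn about the tool's z in degrees. A call has 1 to 10 rows; each row shifts and turns the commanded pose from where the row before left it, along the tool's axes as they then stand; what a row does not reach is not made up. A row lasts 1/12 s, in which the tool goes at most 41.7 mm and 7.16 degrees, less where a joint would pass 70% of its speed; a pose out of reach is approached as far as the arm can. A call with a gripper value outside its range is refused whole. OPENING is the opening, from -1 (shut) to 1 (fully open), so that 0 is half open, set as the call begins (- or left out, the last holds). The fingers move at their own pace and stop on an object; FORCE is the grip in N (left out, the last holds). Time passes only in rows, so rows that do not move let the fingers close. It gives the time, the measured TCP pose, the force and the opening at its end, in the units of the state.
- sense(): the state, without advancing time (a new reading comes with each control period).
- get_image(name): name is "scene" or "top"; returns a dict with "image" (400x640x3 uint8, blue, green, red), "vertical_fov" (degrees; the focal length in pixels is half the picture's height over the tangent of half this angle, whatever the lens; pixels are square), "cx", "cy" (the principal point, pixels), "xyz" and "rotation" of the camera in the world. Camera axes: x right, y down, z forward; pixel columns grow to the right and rows downward; lengths in m; the calibration is good to about 2 mm. A picture is of the moment at which its call begins. There is no depth.
- sign_off(): hands the job in, once; it reports no verdict.
Trained networks look in the newest picture that a camera, given by its name, has taken for a name from the list of things; names that differ only in an ending like _2 or _b are one class to them, and where a whole thing is asked for, a point or a joint stands for the part that bears it (a point fixed in the world has none). Each returns a list of dicts, best first, with "score" (0 to 1); they miss things now and then, are a little off and sometimes report something else, mostly with a low value. They report only what shows in the picture. A call takes as long as a camera call. They do not tell look-alikes from the thing itself.
- find_in(camera, label): "uv" ([column, row] in pixels, amid what is visible of it).
- silhouettes(camera, label): "pixels" (400x640 bool, what is visible of it) and "uv" ([column, row] in pixels, amid what is visible of it).
The state is a dict: "t": time; "joint_positions": joint angles; "qd": joint speeds; "joint_efforts": joint torques, N m; "tcp_pos": TCP position; "tool_rot": TCP orientation; "wrist_force": force on the tool from outside, world axes, zero at the start; "moment": the same for the moment, N m; "gripper_width": opening from 0.0 (shut) to 1.0 (fully open).
Only numpy, scipy, OpenCV 4.12 (cv2) and the standard library are available. Lean on these libraries where they do the work, as an engineer would, in place of code of your own. Each camera call takes 0.05 s, during which the arm holds its last target. There are 200 camera calls.

### The job

The white plug is stuck in the bore of the die stand. Take the slim drift rod out of its holder, push it down through the bore from above until the plug drops out underneath into the tray, then put the rod back upright in its holder.

Things in the scene. Friction and masses are not known exactly. Their poses are not given: they have to be found in the camera images.
- drift_rod: Loose steel rod, 150 mm long, 0.18 kg, upright in its holder: shank 16 mm wide over the lower 102 mm, round ribbed handle 22 mm wide over the upper 48 mm (grip there). Origin: centre of the tip face at its lower end; z points up to the handle. The 118 mm tall tool standing on a 42 mm wide foot on the bench is a tamper, too thick for the bore.
- die_stand: Fixed aluminium stand 110x110 mm: plate on four pillars over a tray. Origin: centre of underside, on the bench; z up. Bore over the origin, 30 mm wide, 95 to 60 mm above the bench; flared guide on top, mouth 60 mm wide at 115 mm. Spring lips in the bore hold the plug with about 10 N and leave 22 mm free. Tray floor at 4 mm, rim 16 mm; open between tray and plate.
- plug: White round plug, 26 mm wide, 24 mm tall, 0.03 kg, jammed upright in the bore of the die stand, seen from above through the guide. Origin: centre of its lower face, at the start 64 mm above the bench (top face 88 mm). It falls free at the latest when its top face is pushed below the plate, 60 mm above the bench.
- rod_holder: Fixed holder of the rod: dark round foot 70 mm wide, 8 mm thick, with a tube over its centre, 18 mm wide inside, flaring to 44 mm at its mouth 58 mm above the bench. Origin: centre of the underside, on the bench. The rod stands on the foot, its tip 8 mm above the bench, and shows 92 mm above the mouth.
Mind the look-alikes: they are no part of the job. Leave any blue or yellow look-alike of the rod_holder alone.

How it is judged (in metres and radians):
On the way, in this order (a step that is already met when the one before it is completed fails the run):
1. the tip of the drift rod enters the bore of the stand from above (horizontal distance between drift_rod and die_stand below 0.015 m and z of drift_rod in the frame of die_stand below 0.105 m), for 0.05 s.
2. the plug has dropped out below, into the tray, with the rod in the bore (z of plug in the frame of die_stand below 0.04 m and horizontal distance between plug and die_stand below 0.06 m and horizontal distance between drift_rod and die_stand below 0.015 m and z of drift_rod in the frame of die_stand below 0.09 m), for 0.1 s.
At the end, for the whole second after the job is handed in: The plug lies at rest in the tray under the bore (within 60 mm of the stand's centre line, its lower face less than 40 mm above the bench), and the drift rod stands at rest in its holder: tip within 12 mm of the holder's centre line and less than 20 mm above the bench, upright within 10 degrees (z of plug in the frame of die_stand below 0.04 m and horizontal distance between plug and die_stand below 0.06 m and linear speed of each of plug, drift_rod below 0.03 m/s and horizontal distance between drift_rod and rod_holder below 0.012 m and z of drift_rod in the frame of rod_holder below 0.02 m and angle between drift_rod's own z axis and vertical below 0.175 rad); the robot touches nothing.
It also fails if it takes over 48 s, if anything falls off the work surface, if the arm or the gripper's body presses on something with over 40 N, if the wrist force passes 120 N, or if a joint passes its speed limit or range.

## Working session

There is one attempt and no reset: what is moved stays moved. The work goes in short steps, Python scripts to look and compute and a shell command to move; the robot and the scene stay as the last step left them, time stands still between calls to the robot, and variables do not carry over. Pictures are saved under pics/ and viewed, about 8 in all and at most 12, crops included, and the job is handed in when it is done.

```bash
mkdir -p pics; ls
cat > h.py <<'E'
import numpy as np, cv2
from plant import sense, get_image, sign_off, find_in, silhouettes
def K(d):
    f=200/np.tan(np.radians(d["vertical_fov"])/2); return f,d["cx"],d["cy"],np.array(d["xyz"]),np.array(d["rotation"])
def ray(d,uv):
    f,cx,cy,c,R=K(d)
    if R.shape!=(3,3): raise SystemExit(str(R))
    v=R@np.array([(uv[0]-cx)/f,(uv[1]-cy)/f,1]); return c,v
def atz(d,uv,z):
    c,v=ray(d,uv); return c+v*(z-c[2])/v[2]
def proj(d,p):
    f,cx,cy,c,R=K(d); q=R.T@(np.array(p)-c); return np.array([cx+f*q[0]/q[2],cy+f*q[1]/q[2]])
E
python3 - <<'E'
from h import *
s=sense(); print(s)
for n in("scene","top"):
    d=get_image(n); cv2.imwrite(f"pics/{n}0.png",d["image"]); print(n,{k:v for k,v in d.items() if k!="image"})
    for l in("drift_rod","die_stand","plug","rod_holder"):
        print(l,[(np.round(r["uv"]).tolist(),round(r["score"],2)) for r in find_in(n,l)])
E
```

```text
pics
{'t': 0.0, 'joint_positions': array([-7.57450502e+01,  7.24103036e+00, -2.32742591e+00,  8.05233279e+01,
       -1.80908488e-03,  8.99993310e+01]), 'qd': array([ 0.01910372,  0.05995736, -0.00517524,  0.01518748,  0.06913563,
       -0.044735  ]), 'joint_efforts': array([ 6.17002206e-04, -4.35921478e+01,  3.52920449e+01,  1.74498983e-02,
       -9.34460172e-05, -2.72565735e-06]), 'tcp_pos': array([ 0.12916376, -0.50843731,  0.2305225 ]), 'tool_rot': array([-1.79908216e+02,  1.80801091e-03,  1.42556217e+01]), 'wrist_force': array([-0.94169172,  0.68578147,  0.04571473]), 'moment': array([-0.01676689, -0.0424268 , -0.01636262]), 'gripper_width': 0.9974935798508843}
scene {'vertical_fov': 43.496286561094855, 'cx': 307.525270953449, 'cy': 194.24020746175057, 'xyz': array([0.13168408, 0.52496237, 0.64788401]), 'rotation': array([-133.4719843 ,   -0.51605395, -141.50213048])}
drift_rod [([351.0, 155.0], 0.67)]
die_stand [([286.0, 212.0], 0.65), ([350.0, 155.0], 0.27)]
plug []
rod_holder [([413.0, 214.0], 0.84), ([347.0, 188.0], 0.83), ([380.0, 242.0], 0.7)]
top {'vertical_fov': 51.580485971021886, 'cx': 327.9110001460164, 'cy': 203.45756817827012, 'xyz': array([0.41835424, 0.05715646, 0.92458155]), 'rotation': array([-173.95252385,   -2.13047496,  -90.32716247])}
drift_rod [([363.0, 213.0], 0.7)]
die_stand [([277.0, 200.0], 0.9)]
plug [([357.0, 218.0], 0.56)]
rod_holder [([367.0, 275.0], 0.97), ([323.0, 270.0], 0.82), ([356.0, 218.0], 0.8)]
```

View pics/scene0.png

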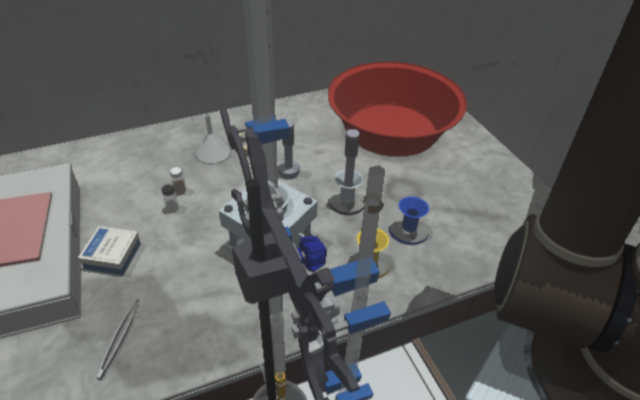

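View pics/top0.png

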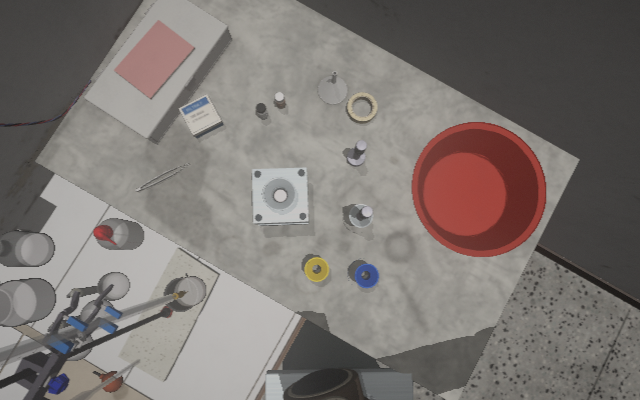

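The scene view shows the stand at about (286,212), and the rod in its grey/clear holder at (350,155)/(347,188). In the top view the candidates are:
- **Rod:** (363,213) stands in the grey holder at (357,218), which fits the drift rod in a neutral-coloured holder.
- **Tamper:** (357,153) stands on the bench on a foot.
- **Look-alike holders:** blue (367,275) and yellow (317,269), both empty.

I'll confirm in an enlarged crop with measured points.

```bash
python3 - <<'E'
import re
s=open('h.py').read()
s=s.replace('import numpy as np, cv2','import numpy as np, cv2\nfrom scipy.spatial.transform import Rotation as Ro').replace('np.array(d["rotation"])','Ro.from_euler("xyz",d["rotation"],degrees=True).as_matrix()')
open('h.py','w').write(s)
E
python3 - <<'E'
from h import *
t=get_image("top"); sil={l:silhouettes("top",l) for l in("drift_rod","die_stand","rod_holder","plug")}
s=get_image("scene"); sr=silhouettes("scene","drift_rod"); sh=silhouettes("scene","rod_holder")
print("base px",proj(t,[0,0,0]))
for l in sil:
    for r in sil[l]:
        ys,xs=np.nonzero(r["pixels"]); print(l,round(r["score"],2),np.round(r["uv"]),"bbox",xs.min(),xs.max(),ys.min(),ys.max(),"z0",atz(t,r["uv"],0)[:2].round(3),"z.1",atz(t,r["uv"],.1)[:2].round(3))
for n,q in(("rod",sr),("hold",sh)):
  for r in q:
    ys,xs=np.nonzero(r["pixels"]); print("scene",n,round(r["score"],2),np.round(r["uv"]),"bbox",xs.min(),xs.max(),ys.min(),ys.max(),atz(s,r["uv"],0.03)[:2].round(3))
a=cv2.resize(t["image"][130:290,240:400],None,fx=5,fy=5,interpolation=cv2.INTER_CUBIC)[:600+200]
cv2.imwrite("pics/topc.png",cv2.resize(t["image"][140:260,240:400],None,fx=5,fy=5,interpolation=cv2.INTER_CUBIC))
cv2.imwrite("pics/scenec.png",cv2.resize(s["image"][120:220,300:433],None,fx=6,fy=6,interpolation=cv2.INTER_CUBIC))
E
```

```text
base px [339.77237775 445.70436821]
drift_rod 0.55 [364. 212.] bbox 356 371 206 219 z0 [ 0.498 -0.058] z.1 [ 0.489 -0.046]
die_stand 0.74 [289. 196.] bbox 252 308 167 225 z0 [0.533 0.11 ] z.1 [0.521 0.105]
rod_holder 0.87 [369. 275.] bbox 354 378 264 287 z0 [ 0.356 -0.067] z.1 [ 0.363 -0.054]
rod_holder 0.49 [358. 217.] bbox 349 372 204 227 z0 [ 0.485 -0.046] z.1 [ 0.477 -0.035]
plug 0.43 [282. 196.] bbox 274 285 190 202 z0 [0.534 0.126] z.1 [0.522 0.119]
scene rod 0.6 [350. 156.] bbox 344 358 130 186 [ 0.536 -0.127]
scene hold 0.71 [348. 189.] bbox 334 362 170 215 [ 0.485 -0.045]
scene hold 0.68 [413. 214.] bbox 389 428 197 245 [ 0.361 -0.063]
```

View pics/topc.png

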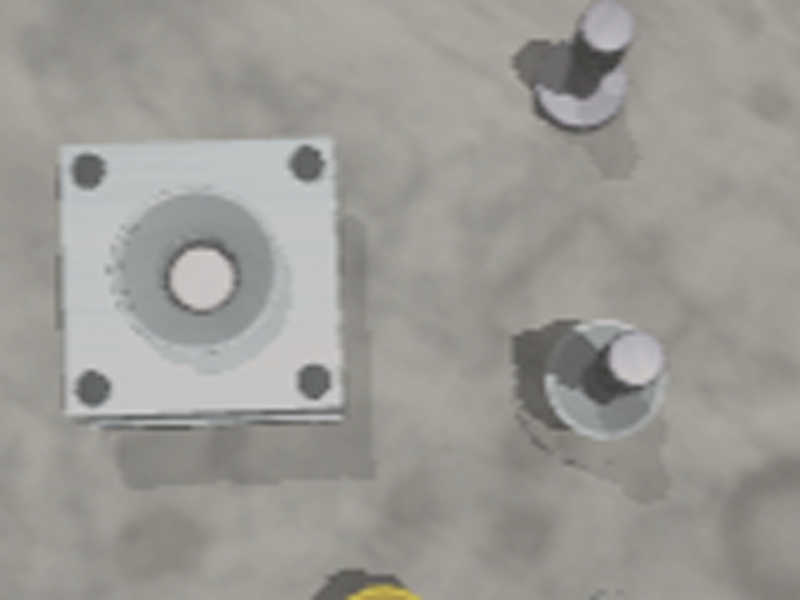

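View pics/scenec.png

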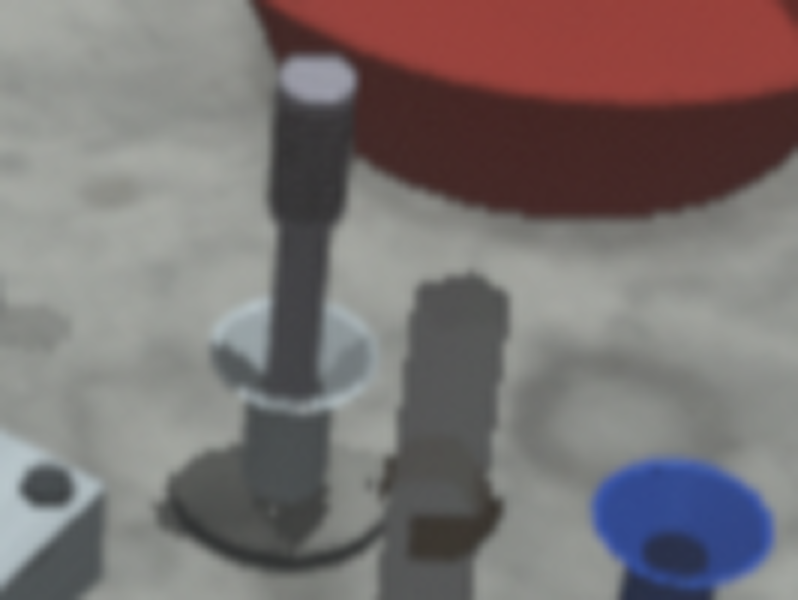

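The crops confirm it: the rod with its ribbed handle stands in the grey/clear holder (top face at (367,211), mouth centre at (361,215)). The tamper at top right stands on a foot with no holder. The plug face is at (280,196).

Run:
```python
from h import *
t=get_image("top"); s=get_image("scene")
T=lambda u,v:((u+.5)/5-.5+240,(v+.5)/5-.5+140)
S=lambda u,v:((u+.5)/6-.5+300,(v+.5)/6-.5+120)
for n,d,p,z in [("rodtop T",t,T(636,358),.158),("mouth T",t,T(606,379),.058),("rodtop S",s,S(318,79),.158),("mouth S",s,S(292,353),.058),("foot S",s,S(283,500),.008),("plug T",t,T(202,278),.088),("plate T",t,T(200.5,276.5),.095)]: print(n,atz(d,p,z).round(4))
c=[atz(t,T(*p),.095) for p in[(60,145),(333,138),(343,408),(66,415)]]
print("sides",[np.linalg.norm(c[i]-c[i-1]).round(4) for i in range(4)])
v=c[1]-c[0];print("edge ang",np.degrees(np.arctan2(v[1],v[0])))
for l in("tamper",): pass
print("tamper top",atz(t,T(607,25),.118).round(3),"bowl",atz(t,(412,190),.1).round(3))
```

```text
rodtop T [ 0.4848 -0.0444  0.158 ]
mouth T [ 0.4846 -0.0448  0.058 ]
rodtop S [ 0.4836 -0.0428  0.158 ]
mouth S [ 0.4842 -0.0426  0.058 ]
foot S [ 0.4775 -0.034   0.008 ]
plug T [0.5239 0.1227 0.088 ]
plate T [0.5236 0.1228 0.095 ]
sides [np.float64(0.1093), np.float64(0.1103), np.float64(0.1099), np.float64(0.1104)]
edge ang -88.4184474153272
tamper top [ 0.622 -0.04   0.118] bowl [ 0.533 -0.145  0.1  ]
```

Both cameras agree to within 2 mm, and the plate sides measure 110 mm. That puts the rod and holder at (0.4844, -0.0437) and the bore at (0.5238, 0.1227). I'll move above the rod in two halves, keeping the yaw.

```bash
cat >> h.py <<'E'
def go(p,n=1):
    s=sense(); R=Ro.from_euler("xyz",s["tool_rot"],degrees=True).as_matrix()
    d=R.T@(np.array(p)-s["tcp_pos"]); print("t",round(s["t"],2),"tcp",s["tcp_pos"].round(4),"rot",s["tool_rot"].round(2),"F",s["wrist_force"].round(1),"w",round(s["gripper_width"],3),"tool d",d.round(4),"/n",(d/n).round(4))
E
python3 -m jog '[[[0.0229,-0.0181,0],0],[[0.0229,-0.0181,0],0],[[0.0229,-0.0181,0],0],[[0.0229,-0.0181,0],0],[[0.0229,-0.0181,0],0],[[0.0229,-0.0181,0],0],[[0.0229,-0.0181,0],0],[[0.0229,-0.0181,0],0],[[0.0229,-0.0181,0],0],[[0.0229,-0.0181,0],0]]' 1 80
python3 -c "from h import *;go([.4844,-.0437,.23],10)"
```

```text
t: 1.83
tcp_pos: [0.3072, -0.2758, 0.2315]
tool_rot: [180.0, -0.0, 14.2]
wrist_force: [0.5, 0.3, 0.2]
gripper_width: 0.997
t 1.83 tcp [ 0.3072 -0.2758  0.2315] rot [ 1.7997e+02 -2.0000e-02  1.4240e+01] F [0.5 0.3 0.2] w 0.997 tool d [ 0.2288 -0.1814  0.0015] /n [ 0.0229 -0.0181  0.0002]
```

```bash
python3 -m jog '[[[0.0229,-0.0181,0],0],[[0.0229,-0.0181,0],0],[[0.0229,-0.0181,0],0],[[0.0229,-0.0181,0],0],[[0.0229,-0.0181,0],0],[[0.0229,-0.0181,0],0],[[0.0229,-0.0181,0],0],[[0.0229,-0.0181,0],0],[[0.0229,-0.0181,0],0],[[0,0,0],0]]'
python3 -c "from h import *;go([.4844,-.0437,.114])"
```

```text
t: 2.67
tcp_pos: [0.4687, -0.0652, 0.2309]
tool_rot: [-179.9, -0.1, 14.5]
wrist_force: [-1.0, 0.2, 0.3]
gripper_width: 0.999
t 2.67 tcp [ 0.4687 -0.0652  0.2309] rot [-1.7994e+02 -6.0000e-02  1.4490e+01] F [-1.   0.2  0.3] w 0.999 tool d [ 0.0205 -0.0168  0.1169] /n [ 0.0205 -0.0168  0.1169]
```

Finish the lateral approach, settle, then descend around the handle.

```bash
python3 -m jog '[[[0.0205,-0.0168,0],0],[[0,0,0],0],[[0,0,0.02],0],[[0,0,0],0],[[0,0,0],0]]'
python3 - <<'E'
from h import *
go([.4844,-.0437,.114],7)
t=get_image("scene"); cv2.imwrite("pics/s1.png",cv2.resize(t["image"][60:260,230:497],None,fx=3,fy=3))
E
```

```text
t: 3.08
tcp_pos: [0.481, -0.0473, 0.2107]
tool_rot: [-180.0, 0.1, 14.2]
wrist_force: [-0.1, -0.5, 0.6]
gripper_width: 0.998
t 3.08 tcp [ 0.481  -0.0473  0.2107] rot [-1.7996e+02  1.2000e-01  1.4240e+01] F [-0.1 -0.5  0.6] w 0.998 tool d [ 0.0044 -0.0026  0.0967] /n [ 0.0006 -0.0004  0.0138]
```

View pics/s1.png

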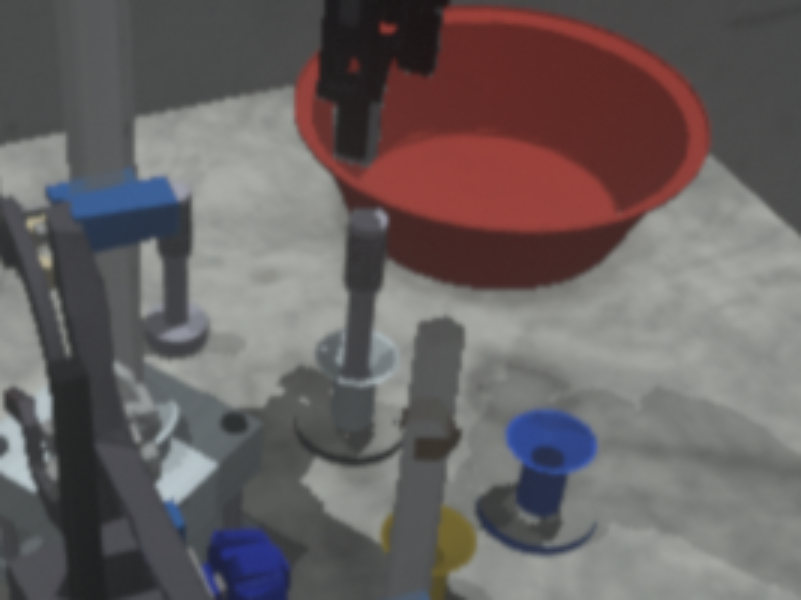

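The fingers sit just above the rod's top (crop (366,215)) and straddle it, with nothing close by. Correct by 4 mm and descend.

```bash
python3 -m jog '[[[0.0044,-0.0026,0],0],[[0,0,0.016],0],[[0,0,0.016],0],[[0,0,0.016],0],[[0,0,0.016],0],[[0,0,0.016],0],[[0,0,0.016],0],[[0,0,0],0],[[0,0,0],0]]'
python3 -c "from h import *;go([.4844,-.0437,.114])"
```

```text
t: 3.88
tcp_pos: [0.4855, -0.0435, 0.1156]
tool_rot: [-180.0, 0.0, 14.2]
wrist_force: [-0.0, 0.0, 0.1]
gripper_width: 1.0
t 3.88 tcp [ 0.4855 -0.0435  0.1156] rot [-1.7999e+02  4.0000e-02  1.4230e+01] F [-0.   0.   0.1] w 1.0 tool d [-0.0011 -0.0001  0.0016] /n [-0.0011 -0.0001  0.0016]
```

```bash
python3 -m jog '[[[-0.001,0,0.0015],0],[[0,0,0],0],[[0,0,0],0],[[0,0,0],0],[[0,0,0],0],[[0,0,0],0],[[0,0,0],0],[[0,0,0],0],[[0,0,0],0],[[0,0,0],0]]' -1 90
python3 -m jog '[[[0,0,0],0],[[0,0,0],0],[[0,0,-0.004],0],[[0,0,-0.004],0],[[0,0,0],0]]'
python3 -c "from h import *;go([.4844,-.0437,.114])"
```

```text
t: 4.72
tcp_pos: [0.4851, -0.0438, 0.1145]
tool_rot: [180.0, -0.1, 14.3]
wrist_force: [-0.1, -0.3, 6.0]
gripper_width: 0.236
t: 5.13
tcp_pos: [0.4847, -0.0436, 0.1222]
tool_rot: [-180.0, -0.0, 14.3]
wrist_force: [0.4, 0.2, -1.8]
gripper_width: 0.229
t 5.13 tcp [ 0.4847 -0.0436  0.1222] rot [-180.     -0.     14.25] F [ 0.4  0.2 -1.8] w 0.229 tool d [-0.0003 -0.      0.0082] /n [-0.0003 -0.      0.0082]
```

The grip holds: width is 0.229, and the wrist carries 1.8 N, which is the rod's weight. The tip is at TCP z minus 0.106. Lift clear, then go over the bore.

```bash
python3 -m jog '[[[0,0,-0.008],0],[[0,0,-0.016],0],[[0,0,-0.02],0],[[0,0,-0.02],0],[[0,0,-0.02],0],[[0,0,-0.02],0],[[0,0,-0.02],0],[[0,0,-0.012],0],[[0,0,0],0],[[0,0,0],0]]'
python3 -c "from h import *;go([.5241,.1226,.258],8)"
```

```text
t: 5.97
tcp_pos: [0.485, -0.0437, 0.2582]
tool_rot: [180.0, -0.1, 14.3]
wrist_force: [-0.4, -0.7, -2.8]
gripper_width: 0.237
t 5.97 tcp [ 0.485  -0.0437  0.2582] rot [ 1.7998e+02 -6.0000e-02  1.4260e+01] F [-0.4 -0.7 -2.8] w 0.237 tool d [ 0.0789 -0.1515  0.0002] /n [ 0.0099 -0.0189  0.    ]
```

```bash
python3 -m jog '[[[0.0099,-0.0189,0],0],[[0.0099,-0.0189,0],0],[[0.0099,-0.0189,0],0],[[0.0099,-0.0189,0],0],[[0.0099,-0.0189,0],0],[[0.0099,-0.0189,0],0],[[0.0099,-0.0189,0],0],[[0.0099,-0.0189,0],0],[[0,0,0],0],[[0,0,0],0]]'
python3 -m jog '[[[0,0,0],0],[[0,0,0],0]]'
python3 - <<'E'
from h import *
go([.5241,.1226,.258])
a=[]
for n in("scene","top"):
    t=get_image(n); p=sense()["tcp_pos"]; c=proj(t,[p[0],p[1],.15]).astype(int); print(n,c,proj(t,[p[0],p[1],.152]))
    im=t["image"]; x0=max(0,min(540,c[0]-50));y0=max(0,min(250,c[1]-75)); print(x0,y0)
    a.append(cv2.resize(im[y0:y0+150,x0:x0+100],None,fx=4,fy=4,interpolation=cv2.INTER_CUBIC))
cv2.imwrite("pics/b.png",np.hstack(a))
E
```

```text
t: 6.8
tcp_pos: [0.5237, 0.123, 0.256]
tool_rot: [180.0, 0.2, 14.4]
wrist_force: [-0.1, 0.6, -2.3]
gripper_width: 0.238
t: 6.97
tcp_pos: [0.5238, 0.1216, 0.2572]
tool_rot: [180.0, 0.1, 14.2]
wrist_force: [0.2, 0.4, -2.4]
gripper_width: 0.233
t 6.97 tcp [0.5238 0.1216 0.2572] rot [1.7999e+02 7.0000e-02 1.4210e+01] F [ 0.2  0.4 -2.4] w 0.233 tool d [ 0.0005 -0.0009 -0.0008] /n [ 0.0005 -0.0009 -0.0008]
scene [267 177] [267.05766287 176.98819451]
217 102
top [278 191] [277.98999309 190.87370264]
228 116
```

View pics/b.png

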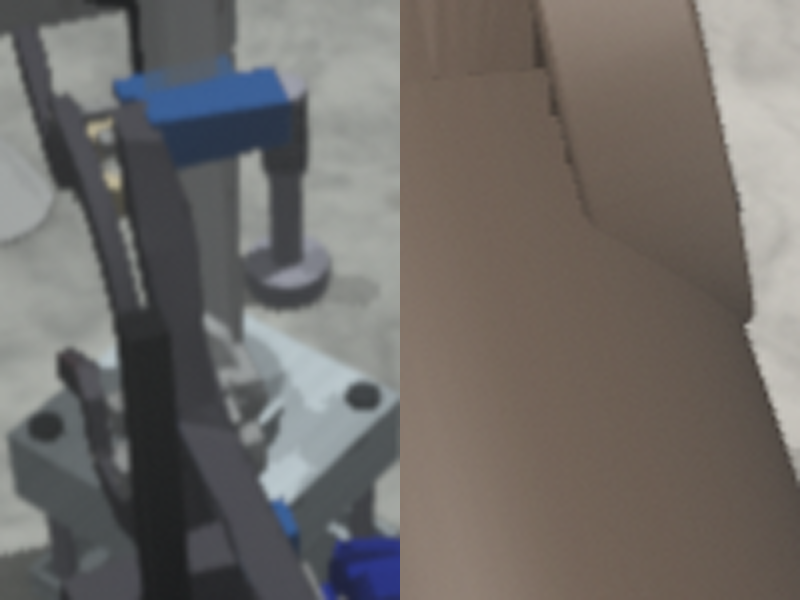

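Both views of the tip are blocked, by the arm from above and by clutter in the scene view. I'll rely on measured positions and the wrist force, going down in stages. The plug top should be met at TCP z of about 0.194.

```bash
python3 -m jog '[[[0.0005,-0.0009,0.006],0],[[0,0,0.01],0],[[0,0,0.01],0],[[0,0,0.01],0],[[0,0,0.01],0],[[0,0,0.008],0],[[0,0,0],0],[[0,0,0],0]]'
python3 -c "from h import *;go([.5241,.1226,.194])"
```

```text
t: 7.73
tcp_pos: [0.5241, 0.1233, 0.2031]
tool_rot: [-180.0, 0.1, 14.3]
wrist_force: [0.3, -0.2, -1.3]
gripper_width: 0.236
t 7.73 tcp [0.5241 0.1233 0.2031] rot [-1.800e+02  8.000e-02  1.426e+01] F [ 0.3 -0.2 -1.3] w 0.236 tool d [-0.0001  0.0007  0.0091] /n [-0.0001  0.0007  0.0091]
```

The tip is at about 0.097 in the bore with no side force. Now push slowly.

```bash
python3 -m jog '[[[0,0.0005,0.005],0],[[0,0,0.004],0],[[0,0,0.004],0],[[0,0,0.004],0],[[0,0,0],0]]'
python3 -m jog '[[[0,0,0.004],0],[[0,0,0.004],0],[[0,0,0.004],0],[[0,0,0],0]]'
python3 -c "from h import *;go([.5241,.1226,.155])"
```

```text
t: 8.15
tcp_pos: [0.5253, 0.123, 0.1877]
tool_rot: [180.0, -0.2, 14.3]
wrist_force: [-1.1, -0.5, 1.4]
gripper_width: 0.235
t: 8.48
tcp_pos: [0.5253, 0.123, 0.1757]
tool_rot: [180.0, -0.2, 14.3]
wrist_force: [-0.0, -0.8, 2.3]
gripper_width: 0.239
t 8.48 tcp [0.5253 0.123  0.1757] rot [ 1.7999e+02 -1.5000e-01  1.4250e+01] F [-0.  -0.8  2.3] w 0.239 tool d [-0.0013  0.0001  0.0207] /n [-0.0013  0.0001  0.0207]
```

```bash
python3 -m jog '[[[-0.001,0,0.004],0],[[0,0,0.004],0],[[0,0,0.004],0],[[0,0,0.004],0],[[0,0,0.004],0],[[0,0,0.004],0],[[0,0,0],0],[[0,0,0],0],[[0,0,0],0],[[0,0,0],0]]'
python3 - <<'E'
from h import *
go([.5241,.1226,.257],6)
for n in("scene","top"):
    t=get_image(n); print(n,[(np.round(r["uv"]).tolist(),round(r["score"],2)) for r in find_in(n,"plug")])
    print(proj(t,[.524,.1227,.016]))
    if n=="scene": cv2.imwrite("pics/c.png",cv2.resize(t["image"][150:275,200:367],None,fx=4.5,fy=4.5,interpolation=cv2.INTER_CUBIC))
E
```

```text
t: 9.32
tcp_pos: [0.5238, 0.1227, 0.151]
tool_rot: [180.0, -0.0, 14.3]
wrist_force: [0.3, 0.3, -2.0]
gripper_width: 0.241
t 9.32 tcp [0.5238 0.1227 0.151 ] rot [ 1.800e+02 -2.000e-02  1.426e+01] F [ 0.3  0.3 -2. ] w 0.241 tool d [ 3.00e-04  1.00e-04 -1.06e-01] /n [ 0.0001  0.     -0.0177]
scene []
[270.32959918 238.14143095]
top []
[282.56062006 199.24030056]
```

View pics/c.png

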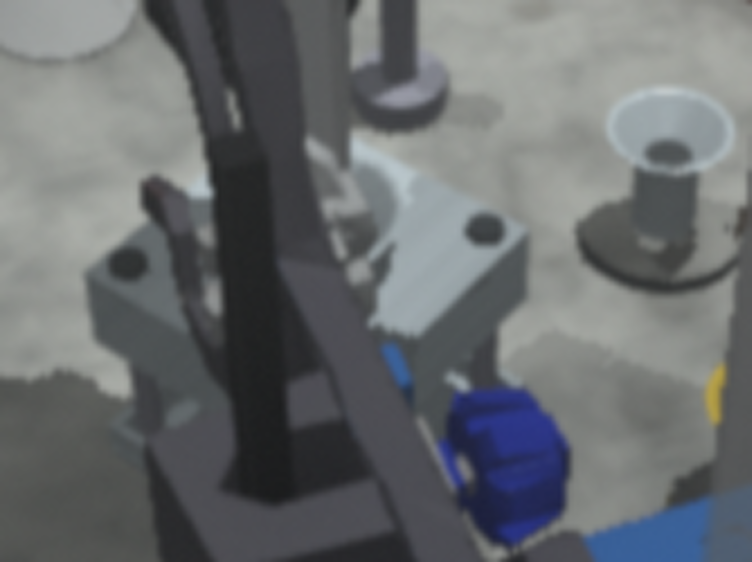

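The wrist force is back to the rod's bare weight (-2 N), so nothing resists below. The plug is hidden in both views. I'll go 8 mm deeper for margin, wait, then lift out and look through the bore from above.

```bash
python3 -m jog '[[[0,0,0.004],0],[[0,0,0.004],0],[[0,0,0],0],[[0,0,0],0],[[0,0,0],0]]'
python3 -m jog '[[[0,0,-0.01],0],[[0,0,-0.014],0],[[0,0,-0.014],0],[[0,0,-0.014],0],[[0,0,-0.014],0],[[0,0,-0.014],0],[[0,0,-0.014],0],[[0,0,-0.014],0],[[0,0,-0.006],0],[[0,0,0],0]]'
python3 -c "from h import *;go([.4848,-.0437,.257],10)"
```

```text
t: 9.93
tcp_pos: [0.5235, 0.1226, 0.1426]
tool_rot: [-180.0, 0.0, 14.3]
wrist_force: [-0.4, 0.6, -2.6]
gripper_width: 0.232
t: 10.77
tcp_pos: [0.5244, 0.1228, 0.2591]
tool_rot: [180.0, -0.2, 14.3]
wrist_force: [0.3, 0.3, -2.4]
gripper_width: 0.234
t 10.77 tcp [0.5244 0.1228 0.2591] rot [179.99  -0.21  14.26] F [ 0.3  0.3 -2.4] w 0.234 tool d [-0.0794  0.1516  0.0018] /n [-0.0079  0.0152  0.0002]
```

```bash
python3 -m jog '[[[-0.0079,0.0152,0],0],[[-0.0079,0.0152,0],0],[[-0.0079,0.0152,0],0],[[-0.0079,0.0152,0],0],[[-0.0079,0.0152,0],0],[[-0.0079,0.0152,0],0],[[-0.0079,0.0152,0],0],[[-0.0079,0.0152,0],0],[[-0.0079,0.0152,0],0],[[-0.0079,0.0152,0],0]]'
python3 -m jog '[[[0,0,0],0],[[0,0,0],0],[[0,0,0],0]]'
python3 - <<'E'
from h import *
go([.4848,-.0437,.257])
s=get_image("scene");p=sense()["tcp_pos"]
print("exp tip",proj(s,[p[0],p[1],p[2]-.106]),"mouth",proj(s,[.4844,-.0437,.058]))
t=get_image("top"); print(find_in("top","plug"))
a=cv2.resize(s["image"][75:225,300:400],None,fx=4,fy=4,interpolation=cv2.INTER_CUBIC)
b=cv2.resize(t["image"][140:290,230:330],None,fx=4,fy=4,interpolation=cv2.INTER_CUBIC)
cv2.imwrite("pics/d.png",np.hstack([a,b]))
E
```

```text
t: 11.6
tcp_pos: [0.4839, -0.0449, 0.2561]
tool_rot: [-180.0, 0.1, 14.3]
wrist_force: [0.2, -0.1, -2.1]
gripper_width: 0.233
t: 11.85
tcp_pos: [0.4845, -0.0438, 0.2564]
tool_rot: [-180.0, 0.0, 14.2]
wrist_force: [0.9, 0.1, -1.6]
gripper_width: 0.238
t 11.85 tcp [ 0.4845 -0.0438  0.2564] rot [-1.7997e+02  2.0000e-02  1.4250e+01] F [ 0.9  0.1 -1.6] w 0.238 tool d [ 0.0004 -0.     -0.0006] /n [ 0.0004 -0.     -0.0006]
exp tip [352.07404179 136.02676303] mouth [348.49747248 178.0611565 ]
[{'uv': [282.5, 197.1], 'score': 0.5}]
```

View pics/d.png

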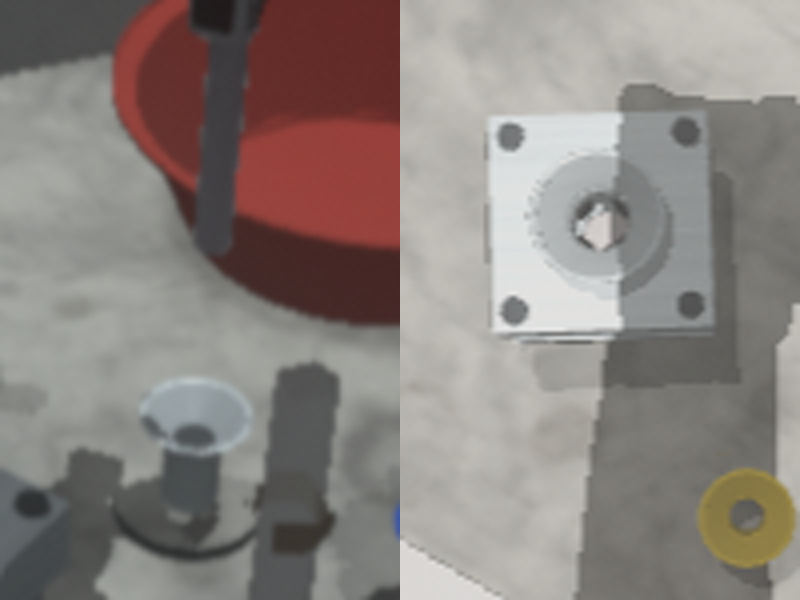

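The left crop shows the tip at about (353,135), against an expected (352,136), right above the empty holder's mouth. The right crop shows the plug now deeper through the bore: its blob moved to (282.5,197), where a point in the tray would project. Lower the rod into the holder.

```bash
python3 -m jog '[[[0,0,0.016],0],[[0,0,0.02],0],[[0,0,0.02],0],[[0,0,0.02],0],[[0,0,0.012],0],[[0,0,0.008],0],[[0,0,0],0],[[0,0,0],0],[[0,0,0],0]]'
python3 -c "from h import *;go([.4848,-.0437,.114])"
```

```text
t: 12.75
tcp_pos: [0.4851, -0.044, 0.1618]
tool_rot: [180.0, -0.1, 14.3]
wrist_force: [-0.2, -0.2, -2.8]
gripper_width: 0.237
t 12.75 tcp [ 0.4851 -0.044   0.1618] rot [ 1.7997e+02 -8.0000e-02  1.4280e+01] F [-0.2 -0.2 -2.8] w 0.237 tool d [-0.0003 -0.0004  0.0478] /n [-0.0003 -0.0004  0.0478]
```

```bash
python3 -m jog '[[[0,0,0.005],0],[[0,0,0.005],0],[[0,0,0.005],0],[[0,0,0.005],0],[[0,0,0.004],0],[[0,0,0],0]]'
python3 -m jog '[[[0,0,0.005],0],[[0,0,0.005],0],[[0,0,0.005],0],[[0,0,0],0]]'
python3 -c "from h import *;go([.4848,-.0437,.114])"
```

```text
t: 13.25
tcp_pos: [0.4839, -0.0441, 0.1356]
tool_rot: [-180.0, 0.1, 14.2]
wrist_force: [-0.7, 1.1, -1.6]
gripper_width: 0.237
t: 13.58
tcp_pos: [0.4839, -0.0441, 0.1206]
tool_rot: [-180.0, 0.1, 14.3]
wrist_force: [0.2, 0.1, -3.1]
gripper_width: 0.233
t 13.58 tcp [ 0.4839 -0.0441  0.1206] rot [-1.7997e+02  9.0000e-02  1.4250e+01] F [ 0.2  0.1 -3.1] w 0.233 tool d [ 0.001  -0.0002  0.0066] /n [ 0.001  -0.0002  0.0066]
```

The rod is in the tube with no side force and the tip is about 14 mm up. Last few millimetres, then release.

```bash
python3 -m jog '[[[0,0,0.003],0],[[0,0,0.002],0],[[0,0,0.001],0],[[0,0,0],0]]'
python3 -m jog '[[[0,0,0],0],[[0,0,0],0],[[0,0,0],0],[[0,0,0],0],[[0,0,0],0],[[0,0,0],0],[[0,0,0],0],[[0,0,0],0]]' 1
python3 -m jog '[[[0,0,-0.01],0],[[0,0,-0.02],0],[[0,0,-0.02],0],[[0,0,-0.02],0],[[0,0,-0.02],0],[[0,0,-0.02],0],[[0,0,-0.01],0],[[0,0,0],0]]'
python3 -c "from h import *;go([.30,-.28,.235],10)"
```

```text
t: 13.92
tcp_pos: [0.4844, -0.0441, 0.1156]
tool_rot: [-180.0, 0.0, 14.3]
wrist_force: [-0.3, -0.5, -1.8]
gripper_width: 0.236
t: 14.58
tcp_pos: [0.4845, -0.0441, 0.1158]
tool_rot: [180.0, -0.0, 14.3]
wrist_force: [-0.6, -0.1, -1.4]
gripper_width: 0.996
t: 15.25
tcp_pos: [0.4856, -0.0443, 0.2386]
tool_rot: [179.9, -0.2, 14.3]
wrist_force: [0.4, -0.0, 0.1]
gripper_width: 0.999
t 15.25 tcp [ 0.4856 -0.0443  0.2386] rot [179.92  -0.24  14.26] F [ 0.4 -0.   0.1] w 0.999 tool d [-0.238   0.1828  0.0029] /n [-0.0238  0.0183  0.0003]
```

Back away toward the start and check.

```bash
python3 -m jog '[[[-0.0238,0.0183,0],0],[[-0.0238,0.0183,0],0],[[-0.0238,0.0183,0],0],[[-0.0238,0.0183,0],0],[[-0.0238,0.0183,0],0],[[-0.0238,0.0183,0],0],[[-0.0238,0.0183,0],0],[[-0.0238,0.0183,0],0],[[-0.0238,0.0183,0],0],[[0,0,0],0]]'
python3 - <<'E'
from h import *
t=get_image("top"); print([(r["uv"],r["score"]) for r in find_in("top","plug")], [(r["uv"],r["score"]) for r in find_in("top","drift_rod")])
s=get_image("scene"); 
print("rodtop exp",proj(t,[.4844,-.0437,.158]),proj(s,[.4844,-.0437,.158]))
for z in(.028,.088): print("plug",z,proj(t,[.5238,.1227,z]))
a=cv2.resize(s["image"][110:235,310:410],None,fx=4,fy=4,interpolation=cv2.INTER_CUBIC)
b=cv2.resize(t["image"][155:280,250:350][:, :],None,fx=4,fy=4,interpolation=cv2.INTER_CUBIC)
b=cv2.resize(t["image"][165:228,255:305],(400,500),interpolation=cv2.INTER_CUBIC)
cv2.imwrite("pics/e.png",np.hstack([a,b]))
E
```

```text
t: 16.08
tcp_pos: [0.3146, -0.259, 0.2348]
tool_rot: [-180.0, 0.1, 14.0]
wrist_force: [-0.6, 0.1, 0.6]
gripper_width: 1.003
[([280.5, 198.1], 0.49)] [([364.4, 211.7], 0.46)]
rodtop exp [366.43896734 211.41340926] [352.48651729 132.32563894]
plug 0.028 [282.16417558 198.69454404]
plug 0.088 [280.0159705 195.2438359]
```

View pics/e.png

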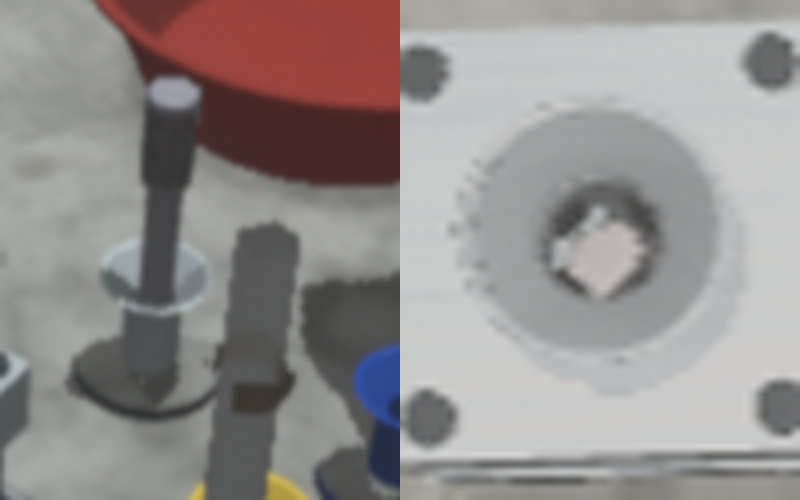

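The left crop shows the rod upright in the grey holder, with its top at (353,133) against an expected (352.5,132.3). The right crop shows the plug lying below the now visible spring lips, shifted toward the tray projection. Hand in.

```bash
python3 -m jog '[[[0,0,0],0],[[0,0,0],0],[[0,0,0],0]]'; python3 -c "from h import *;print(sign_off())"
```

```text
t: 16.53
tcp_pos: [0.3179, -0.2559, 0.2357]
tool_rot: [-180.0, 0.0, 14.4]
wrist_force: [-0.5, 0.2, -0.5]
gripper_width: 1.001
the job is handed in; nothing more can be done
None
```

I took the drift rod from its grey holder and pushed it down through the bore to about 37 mm above the bench. I then put it back upright in its holder, backed the arm away and handed the job in at 16.5 s. `sign_off` gives no verdict, so success rests on the checks below.

- **Rod:** in the last scene picture it stands upright in its holder, and its top is within about 1 px of where it should be.
- **Plug:** I never saw it directly in the tray, because the arm and foreground clutter blocked both views. Two indirect signs say it dropped:
  - The wrist force fell back to the rod's bare weight, with no resistance, both at the bottom of the main push and 8 mm deeper.
  - From above, the plug now shows below the spring lips. Its detected position was (280.5,198.1), about 2 px from the tray projection (282.2,198.7). The tray projection fits better than the jammed position (280.0,195.2), but the detection is not exact.
- **Push force:** I read only about 4 N net during the push, less than the stated 10 N. The readings were taken at stops, so they may miss the peak.

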